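# Unstack the storage tins into their trays

### The job

Take the pile of four storage tins apart from the top down, one tin at a time, and stand each tin in the tray that fits it: the tray of the same shape, square or round, and of its own size, big or small. Each tin must end upright, flat on the cork inside the tray's rim and let go, before you go on to the next; do not tip any tin over, and leave the honey jar and the mug where they stand.

Things in the scene. Friction and masses are not known exactly. Their poses are not given: they have to be found in the camera images.
- tin_small_round: The small round tin: loose round lidded storage tin 28 mm across, 36 mm high, rigid, with straight white ceramic sides and a flush flat light-wood lid (the top 9 mm, fixed, no knob). At the start it stands upright, roughly centred, on the small square tin. Origin: centre of its underside; z up; its yaw means nothing. Weighs about 50 g.
- tin_small_square: The small square tin: loose square lidded storage tin 38 x 38 mm, 36 mm high, edges slightly rounded, rigid, with straight white ceramic sides and a flush flat light-wood lid (the top 9 mm, fixed, no knob). At the start it stands upright, roughly centred, on the big round tin. Origin: centre of its underside; z up; x and y square to its sides (any quarter turn is as good). Weighs about 100 g.
- tin_big_round: The big round tin: loose round lidded storage tin 54 mm across, 36 mm high, rigid, with straight white ceramic sides and a flush flat light-wood lid (the top 9 mm, fixed, no knob). At the start it stands upright, roughly centred, on the big square tin. Origin: centre of its underside; z up; its yaw means nothing. Weighs about 180 g.
- tin_big_square: The big square tin: loose square lidded storage tin 64 x 64 mm, 40 mm high, edges slightly rounded, rigid, with straight white ceramic sides and a flush flat light-wood lid (the top 9 mm, fixed, no knob). At the start it stands upright, roughly centred, on the worktop, at the bottom of the pile. Origin: centre of its underside; z up; x and y square to its sides (any quarter turn is as good). Weighs about 260 g.
- tray_small_round: The small round tin's tray: a fixed low dark-wood round tray with a cork floor on the worktop, 52 mm outside, 9 mm high in all; its flat recess is 44 mm inside (8 mm of play all round the small round tin), the recess floor 4 mm above the worktop, the rim 4 mm thick and 5 mm above that floor. Origin: centre of its underside, on the worktop; z up; its yaw means nothing.
- tray_small_square: The small square tin's tray: a fixed low dark-wood square tray with a cork floor on the worktop, 62 x 62 mm outside, 9 mm high in all; its flat recess is 54 x 54 mm inside (8 mm of play all round the small square tin), the recess floor 4 mm above the worktop, the rim 4 mm thick and 5 mm above that floor. Origin: centre of its underside, on the worktop; z up; x and y square to its sides.
- tray_big_round: The big round tin's tray: a fixed low dark-wood round tray with a cork floor on the worktop, 78 mm outside, 9 mm high in all; its flat recess is 70 mm inside (8 mm of play all round the big round tin), the recess floor 4 mm above the worktop, the rim 4 mm thick and 5 mm above that floor. Origin: centre of its underside, on the worktop; z up; its yaw means nothing.
- tray_big_square: The big square tin's tray: a fixed low dark-wood square tray with a cork floor on the worktop, 88 x 88 mm outside, 9 mm high in all; its flat recess is 80 x 80 mm inside (8 mm of play all round the big square tin), the recess floor 4 mm above the worktop, the rim 4 mm thick and 5 mm above that floor. Origin: centre of its underside, on the worktop; z up; x and y square to its sides.
- honey_jar: Bystander: loose glass jar with a red lid, 65 mm across, 100 mm high, standing on the worktop beyond the work. Origin: centre of its underside. Leave it alone. (Wall cupboards hang 0.58 m above the back of the worktop, from just beyond this jar: carry the tins low.)
- mug: Bystander: loose green mug, 89 mm across, 117 mm with its handle, 91 mm high, standing on the worktop beyond the work. Origin: on its underside, midway along its length with the handle. Leave it alone.
Mind the look-alikes: they are no part of the job. What is shaped like the tray_small_round but purple or red is not meant.

How it is judged:
By the outcome, as a careful person would: the job done as asked, in the order asked, and still so for the second after the job is handed in, with the robot touching nothing.
It also fails if it takes over 104 s, if anything falls off the work surface, if the arm or the gripper's body presses on something with over 40 N, if the wrist force passes 120 N, or if a joint passes its speed limit or range.

### The arm

A 6-joint arm with a two-finger parallel gripper is mounted at the origin on a cart in front of the work surface, level with it; the furniture and walls round the work are solid. World frame = base frame: x ahead of the robot, y to its left, z up, the work surface at z = 0. Lengths are in m, angles in rad, forces in N, time in s.
With the tool pointing down it reaches from about 0.275 to 0.875 m from the base axis. Payload 12.5 kg.
Tool frame: the origin (TCP) lies on the mounting face of the last link; the fingertips stand 173 mm ahead of it and the grasp point (between the pads) lies 155 mm ahead of it; z points along the fingers, y is the line along which they close (so a half turn about z gives the same grasp; the last joint's range is limited). The gripper opens to 85 mm and grips with 20 to 120 N. Pads are 22 mm wide; open, the fingers measure 114 mm over their backs; the gripper's body (76 mm by 85 mm) begins 54 mm behind the grasp point. The pads swing forward as they close: fully open they stand 13 mm farther back than shut.
Start: joints at [1.2, 0.351, 1.652, -0, 1.139, -0.085], TCP at [0.155, 0.528, 0.405] pointing down, gripper open.
Joint ranges: [-2.75, 2.75], [-0.79, 2.1], [0.01, 2.65], [-1.57, 4.71], [0.07, 3.14], [-2.87, 2.87]. Speed limits (rad/s): [2.22, 2.22, 2.79, 3.14, 3.14, 3.14].

### API

Orientations are given as a unit quaternion [x, y, z, w].
In Python, from plant import manip gives the robot as it stands.
- The arm moves only by the tool step_arm, never from a script. Its argument "plan" is a list that holds one entry, the list of rows, each a list of 7 numbers: the opening in per cent of the stroke, from 0 (shut) to 100 (fully open), then the shift along the tool's x, y, z in m, then the turn, a rotation vector about the tool's x, y, z in degrees. A call has 1 to 10 rows; each row is the pose to reach, as a shift and turn from the pose commanded when the call began, along the tool's axes at that moment; what a row does not reach only later rows make up. A row lasts 1/12 s, in which the tool goes at most 41.7 mm and 7.16 degrees, less where a joint would pass 70% of its speed; a pose out of reach is approached as far as the arm can. A call with a gripper value outside its range is refused whole. The fingers move at their own pace and stop on an object; the grip force is fixed at half the most. Time passes only in rows, so rows that repeat a pose let the fingers close. It gives the time, the measured TCP pose, the force, the opening and the grip force at its end, in the units of the state.
- manip.read_state(): the state, without advancing time (a new reading comes with each control period).
- manip.camera(name): name is "scene" or "top" or "wrist"; returns a dict with "img" (384x512x3 uint8, blue, green, red), "z_map" (384x512 float32, m along the optical axis (not along the pixel's ray), 0 where there is no reading), "fx", "fy", "cx", "cy" (pixels), "rvec" (rotation vector, rad) and "tvec" (3), from world to camera coordinates, as OpenCV has them. Camera axes: x right, y down, z forward; pixel columns grow to the right and rows downward; lengths in m; the calibration is good to about 2 mm. A picture is of the moment at which its call begins.
- manip.sign_off(): hands the job in; it is judged then, once.
The state is a dict: "t": time; "q": joint angles; "joint_velocities": joint speeds; "joint_torque": joint torques, N m; "position": TCP position; "tcp_rot": TCP orientation; "ft_force": force on the tool from outside, world axes, zero at the start; "ft_torque": the same for the moment, N m; "grip_width": finger opening in m; "grasp_force": force on a finger pad.
Only numpy, scipy, OpenCV 4.12 (cv2) and the standard library are available. Lean on these libraries where they do the work, as an engineer would, in place of code of your own. Each camera call takes 0.05 s, during which the arm holds its last target. There are 200 camera calls.

## Working session

There is one attempt and no reset: what is moved stays moved. The work goes in short steps, Python scripts to look and compute and a tool call to move; the robot and the scene stay as the last step left them, time stands still between calls to the robot, and variables do not carry over. Pictures are saved under pics/ and viewed, at most 14 in all, crops included, and the job is handed in when it is done.

Besides the shell and the picture viewer there is one more tool, called after ">>>" as a command line: name --argument value ..., lists and objects as JSON in quotes. step_arm: Moves the arm, as the interface text tells. Its arguments: {"type":"object","properties":{"plan":{"type":"array","items":{"type":"array","items":{"type":"array","items":{"type":"number"}}}}},"required":["plan"]}

```bash
mkdir -p pics; cat > h.py <<'E'
import cv2, numpy as np
from plant import manip
from scipy.spatial.transform import Rotation as R
def pts(c):
    h,w=c['z_map'].shape; u,v=np.meshgrid(np.arange(w),np.arange(h)); z=c['z_map']
    P=np.stack([(u-c['cx'])/c['fx']*z,(v-c['cy'])/c['fy']*z,z],-1)
    M=cv2.Rodrigues(np.array(c['rvec'],float))[0]
    W=(P-np.array(c['tvec']).ravel())@M
    W[z==0]=np.nan
    return W
E
python3 - <<'E'
from h import *
s=manip.read_state(); print(s)
a=manip.camera('scene');b=manip.camera('top')
cv2.imwrite('pics/s.png',a['img']);cv2.imwrite('pics/t.png',b['img'])
np.savez('top0.npz',**b); np.savez('scene0.npz',**a)
for c in(a,b):
    M=cv2.Rodrigues(np.array(c['rvec'],float))[0]; print(-M.T@np.array(c['tvec']).ravel(),M[2],c['fx'])
E
```

```text
{'t': 0.0, 'q': array([ 1.20037689e+00,  3.51214423e-01,  1.65243604e+00, -1.05962826e-06,
        1.13910576e+00, -8.46021057e-02]), 'joint_velocities': array([-0.00153079,  0.00028717, -0.00031862, -0.00121107,  0.00017168,
        0.00093324]), 'joint_torque': array([ 3.04247347e-03, -5.06099045e+01, -2.91412157e+01,  5.21477637e-05,
        4.45886690e-03,  1.75067487e-05]), 'position': array([0.15499506, 0.52756663, 0.40416571]), 'tcp_rot': array([ 1.42422481e-01,  9.89805788e-01, -5.66903460e-04, -1.30755224e-04]), 'ft_force': array([ 0.0882496 ,  0.16624917, -0.30824734]), 'ft_torque': array([ 0.02701297, -0.0114407 , -0.034902  ]), 'grasp_force': 0.0, 'grip_width': 0.0850312200854343}
[-0.28159791 -0.42855954  1.10582473] [ 0.55382168  0.3319632  -0.76359805] 486.85996504260254
[ 0.26215116 -0.00904479  1.33480466] [ 0.16172934  0.01092487 -0.98677468] 412.5911220240903
```

View pics/s.png

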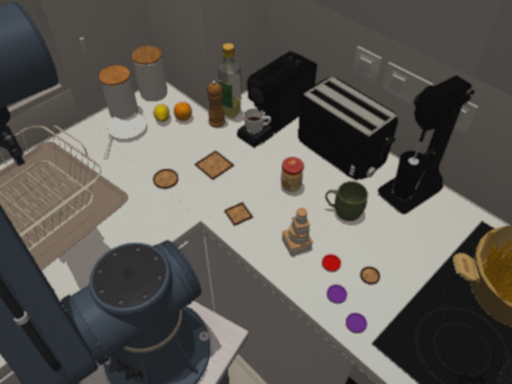

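View pics/t.png

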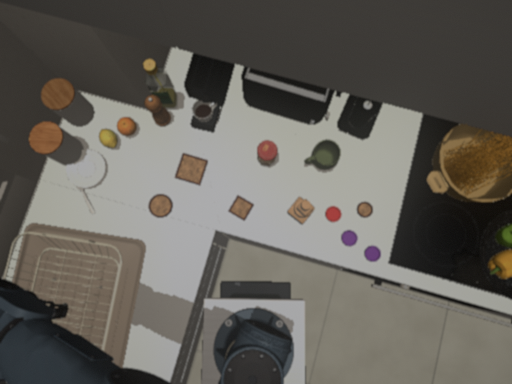

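The scene picture shows the pile at (298,230). In the top picture the pile is at (300,210), and the trays are big square (192,168), big round (160,205), small square (241,207) and small round (365,209). The jar is at (267,150) and the mug at (324,155). The red and purple discs are the look-alikes.

```bash
python3 - <<'E'
from h import *
c=dict(np.load('top0.npz')); W=pts(c); img=c['img']
M=cv2.Rodrigues(c['rvec'].astype(float))[0]; o=-M.T@c['tvec'].ravel()
def ray(u,v,z):
    d=M.T@np.array([(u-c['cx'])/c['fx'],(v-c['cy'])/c['fy'],1]); return o+d*(z-o[2])/d[2]
hsv=cv2.cvtColor(img,cv2.COLOR_BGR2HSV)
m=((hsv[...,0]<25)&(hsv[...,1]>60)).astype(np.uint8)*255
cs,_=cv2.findContours(m,cv2.RETR_EXTERNAL,cv2.CHAIN_APPROX_NONE)
for n,(u,v) in dict(bs=(192,168),br=(160,205),ss=(241,207),sr=(365,209)).items():
    k=[x for x in cs if cv2.pointPolygonTest(x,(u,v),False)>=0]
    if not k: print(n,'none');continue
    P=np.array([ray(*p[0],0.009)[:2] for p in k[0]])
    (cx,cy),(w,h),a=cv2.minAreaRect((P*1000).astype(np.float32)); print(n,'c',cx,cy,'wh',w,h,'a',a,'fit',cv2.minEnclosingCircle((P*1000).astype(np.float32)), 'zmed',np.nanmedian(W[v-3:v+4,u-3:u+4,2]))
sub=W[185:230,280:325]
for lo,hi in((.03,.05),(.066,.086),(.1,.12),(.138,.16)):
    q=sub[(sub[...,2]>lo)&(sub[...,2]<hi)]
    print(lo,len(q),q.mean(0) if len(q) else '',cv2.minAreaRect((q[:,:2]*1000).astype(np.float32)) if len(q)>3 else '')
for n,(u,v) in dict(jar=(267,150),mug=(324,155)).items(): print(n,np.nanmedian(W[v-4:v+5,u-4:u+5].reshape(-1,3),0))
cv2.imwrite('pics/z.png',cv2.resize(img[140:240,130:390],None,fx=3,fy=3,interpolation=cv2.INTER_CUBIC))
E
```

```text
bs c 565.7136840820312 213.21742248535156 wh 83.15206909179688 81.4464111328125 a 73.83110046386719 fit ((565.7781982421875, 212.4361572265625), 55.45295333862305) zmed 0.004566486027305971
br c 442.2712707519531 308.1654968261719 wh 68.32344818115234 68.07460021972656 a 47.06308364868164 fit ((442.347412109375, 308.2344665527344), 35.55385208129883) zmed 0.004067070892506389
ss c 439.14105224609375 46.59299087524414 wh 55.7347297668457 55.21792984008789 a 60.93878936767578 fit ((438.9977722167969, 47.19770812988281), 36.221824645996094) zmed 0.004069272793527433
sr c 438.83392333984375 -353.72369384765625 wh 41.91725540161133 42.748069763183594 a 88.62359619140625 fit ((439.4665832519531, -353.3962707519531), 22.81845474243164) zmed 0.004489336047164676
0.03 161 [ 0.42318874 -0.13607656  0.03996275] ((430.55975341796875, -144.31842041015625), (63.735862731933594, 63.478416442871094), 52.60800552368164)
0.066 78 [ 0.42724925 -0.13675276  0.0756658 ] ((427.8885498046875, -142.2425994873047), (51.015594482421875, 41.067726135253906), 41.641902923583984)
0.1 78 [ 0.42519847 -0.14661276  0.11166432] ((430.16070556640625, -148.74085998535156), (35.80916213989258, 37.38977813720703), 45.54872512817383)
0.138 72 [ 0.43129271 -0.14773655  0.14759752] ((431.4057312011719, -147.624267578125), (25.860572814941406, 25.54918098449707), 63.58664321899414)
jar [ 0.60781092 -0.03461815  0.09867907]
mug [ 0.61890964 -0.22476655  0.00865092]
```

View pics/z.png

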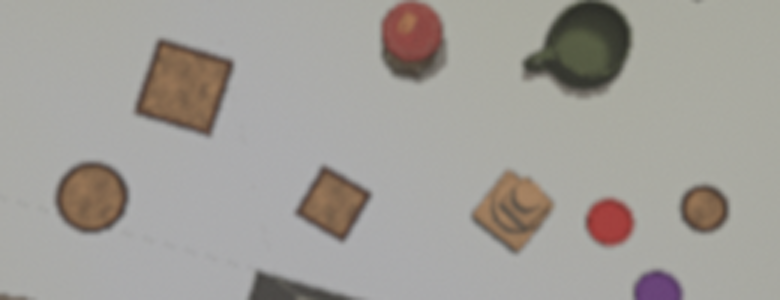

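```bash
cat >> h.py <<'E'
def go(x,y,z,yaw=None):
    "shift in tool axes (m) and turn about tool z (deg) to TCP x,y,z (mm) with finger line (tool y) at yaw mod 180"
    s=manip.read_state(); Q=R.from_quat(s['tcp_rot']); m=Q.as_matrix()
    d=m.T@(np.array([x,y,z])/1000-s['position'])
    now=np.degrees(np.arctan2(m[1,1],m[0,1])); t=0 if yaw is None else (now-yaw+90)%180-90
    print('shift',d.round(4),'turnz',round(t,1),'yaw',round(now,1),'pos',s['position'].round(4),'t',s['t'],'F',s['ft_force'].round(1),'w',s['grip_width'],'tilt',m[:,2].round(4))
E
python3 -c "
from h import *
go(431,-148,360,45.5)"
```

```text
shift [-0.4553 -0.5703  0.0447] turnz 28.1 yaw 73.6 pos [0.155  0.5276 0.4042] t 0.1 F [-0.8  0.3 -0.3] w 0.08539633830408676 tilt [-4.e-04 -9.e-04 -1.e+00]
```

>>> step_arm --plan '[[[100,-0.455,-0.57,0.045,0,0,28],[100,-0.455,-0.57,0.045,0,0,28],[100,-0.455,-0.57,0.045,0,0,28],[100,-0.455,-0.57,0.045,0,0,28],[100,-0.455,-0.57,0.045,0,0,28],[100,-0.455,-0.57,0.045,0,0,28],[100,-0.455,-0.57,0.045,0,0,28],[100,-0.455,-0.57,0.045,0,0,28],[100,-0.455,-0.57,0.045,0,0,28],[100,-0.455,-0.57,0.045,0,0,28]]]'

```text
t: 0.93
position: [0.3123, 0.1408, 0.379]
tcp_rot: [0.377, 0.926, 0.0, 0.0]
ft_force: [0.8, 1.1, 0.7]
grip_width: 0.0852
grasp_force: 0.0
```

```bash
python3 -c "
from h import *
go(431,-148,360,45.5)"
```

```text
shift [-0.2868 -0.1236  0.019 ] turnz 0.2 yaw 45.7 pos [0.3123 0.1408 0.379 ] t 0.9333 F [0.8 1.1 0.7] w 0.08517634305311113 tilt [ 4.e-04  1.e-04 -1.e+00]
```

>>> step_arm --plan '[[[100,-0.287,-0.124,0.019,0,0,0],[100,-0.287,-0.124,0.019,0,0,0],[100,-0.287,-0.124,0.019,0,0,0],[100,-0.287,-0.124,0.019,0,0,0],[100,-0.287,-0.124,0.019,0,0,0],[100,-0.287,-0.124,0.019,0,0,0],[100,-0.287,-0.124,0.019,0,0,0],[100,-0.287,-0.124,0.019,0,0,0],[100,-0.287,-0.124,0.019,0,0,0],[100,-0.287,-0.124,0.019,0,0,0]]]'

```text
t: 1.77
position: [0.4307, -0.1474, 0.3595]
tcp_rot: [0.379, 0.926, 0.0, -0.001]
ft_force: [-0.3, 1.6, 0.6]
grip_width: 0.0854
grasp_force: 0.0
```

```bash
cat >> h.py <<'E'
def layers(c,zs,box):
    "centre and yaw of level wood lids at heights zs, from the depth points"
    W=pts(c); q=W.reshape(-1,3); q=q[(abs(q[:,0]*1000-box[0])<box[2])&(abs(q[:,1]*1000-box[1])<box[2])]
    for z in zs:
        p=(q[abs(q[:,2]-z)<.006]*1000)
        if len(p)>20: print(z,len(p),'z',np.median(p[:,2]).round(1),[np.round(v,1) for v in cv2.minAreaRect(p[:,:2].astype(np.float32))])
E
python3 - <<'E'
from h import *
c=manip.camera('wrist'); cv2.imwrite('pics/w1.png',c['img'])
layers(c,(.148,.112,.076,.04),(431,-148,60)); go(431,-148,295,45.5)
E
```

```text
0.148 1431 z 147.5 [array([ 429., -145.]), array([27. , 27.1]), np.float64(9.8)]
0.112 1139 z 111.3 [array([ 427.1, -146.1]), array([38.2, 36.6]), np.float64(46.8)]
0.076 828 z 75.4 [array([ 425.7, -138.5]), array([53.3, 39.9]), np.float64(35.2)]
0.04 1458 z 39.4 [array([ 428.2, -141.7]), array([64.1, 63.7]), np.float64(52.1)]
shift [-0.0015 -0.0006  0.0646] turnz 0.1 yaw 45.6 pos [ 0.4304 -0.1465  0.3596] t 1.8167 F [ 0.1 -1.3  0.5] w 0.0856094406697639 tilt [-1.2e-03  7.0e-04 -1.0e+00]
```

View pics/w1.png

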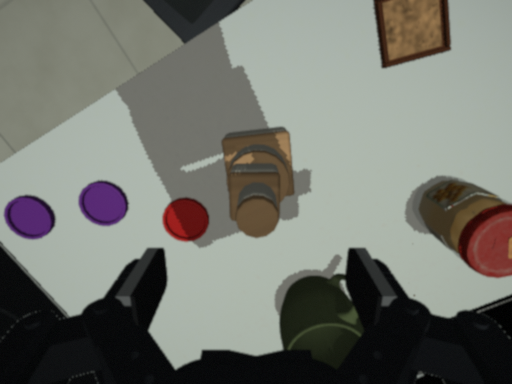

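The wrist view shows the small round tin at (257,215), centred between the fingers at columns 150 and 365. I'll descend and grip.

>>> step_arm --plan '[[[100,0,0,0.035,0,0,0],[100,0,0,0.055,0,0,0],[100,0,0,0.065,0,0,0],[100,0,0,0.065,0,0,0],[0,0,0,0.065,0,0,0],[0,0,0,0.065,0,0,0],[0,0,0,0.065,0,0,0],[0,0,0,0.065,0,0,0],[0,0,0,0.065,0,0,0],[0,0,0,0.065,0,0,0]]]'

```text
t: 2.65
position: [0.4309, -0.1468, 0.2959]
tcp_rot: [0.378, 0.926, -0.0, 0.001]
ft_force: [-2.0, 0.8, 8.3]
grip_width: 0.0261
grasp_force: 58.6
```

```bash
python3 - <<'E'
from h import *
c=manip.camera('wrist'); cv2.imwrite('pics/w2.png',c['img'])
go(439,-353,330)
E
```

```text
shift [-0.1501 -0.1418 -0.034 ] turnz 0 yaw 45.6 pos [ 0.4309 -0.1467  0.2959] t 2.7 F [-2.6  0.4  8. ] w 0.026533952565397576 tilt [ 1.1e-03 -6.0e-04 -1.0e+00]
```

View pics/w2.png

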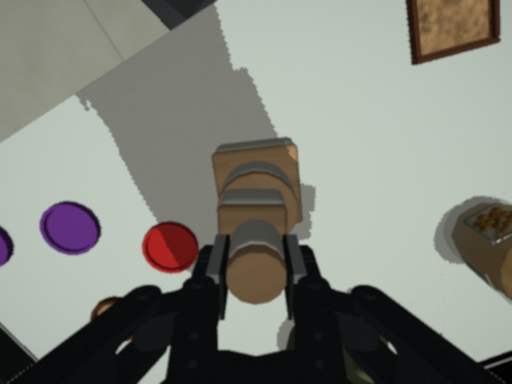

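>>> step_arm --plan '[[[0,0,0,-0.02,0,0,0],[0,0,0,-0.034,0,0,0],[0,-0.03,-0.028,-0.034,0,0,0],[0,-0.06,-0.057,-0.034,0,0,0],[0,-0.09,-0.085,-0.034,0,0,0],[0,-0.12,-0.113,-0.034,0,0,0],[0,-0.14,-0.132,-0.034,0,0,0],[0,-0.15,-0.142,-0.034,0,0,0],[0,-0.15,-0.142,-0.034,0,0,0],[0,-0.15,-0.142,-0.034,0,0,0]]]'

```text
t: 3.53
position: [0.4385, -0.3527, 0.3288]
tcp_rot: [0.378, 0.926, 0.0, -0.0]
ft_force: [0.1, 0.1, -0.5]
grip_width: 0.0259
grasp_force: 59.1
```

```bash
cat >> h.py <<'E'
def world(c,u,v,z):
    M=cv2.Rodrigues(np.array(c['rvec'],float))[0]; o=-M.T@np.array(c['tvec']).ravel()
    d=M.T@np.array([(u-c['cx'])/c['fx'],(v-c['cy'])/c['fy'],1]); return (o+d*(z-o[2])/d[2])*1000
def cork(c,near,zr=.009,r=70):
    "tray outline by brown mask, rays onto rim plane, nearest to the expected place"
    h=cv2.cvtColor(c['img'],cv2.COLOR_BGR2HSV); m=((h[...,0]<25)&(h[...,1]>70)&(h[...,2]>25)).astype(np.uint8)
    W=pts(c)[...,2]; m[~(W<.02)]=0
    for k in cv2.findContours(m,cv2.RETR_EXTERNAL,cv2.CHAIN_APPROX_NONE)[0]:
        if cv2.contourArea(k)<150: continue
        P=np.array([world(c,*p[0],zr)[:2] for p in k],np.float32); b=cv2.minAreaRect(P)
        if np.hypot(b[0][0]-near[0],b[0][1]-near[1])<r: print('tray',np.round(b[0],1),np.round(b[1],1),round(b[2],1))
E
python3 - <<'E'
from h import *
c=manip.camera('wrist'); cv2.imwrite('pics/w3.png',c['img']); cork(c,(439,-353))
a=manip.camera('scene'); cork(a,(439,-353)); layers(a,(.148+.034,),(439,-353,80)); layers(c,(.148+.034,),(439,-353,80))
go(439,-353,189)
E
```

```text
tray [ 436.8 -351. ] [48.5 49.6] 47.0
tray [ 437.4 -354.4] [46.6 46.4] 66.5
0.182 93 z 181.2 [array([ 432.4, -348.6]), array([53.5, 15.5]), np.float64(41.8)]
0.182 3897 z 180.4 [array([ 436.2, -351.4]), array([53., 28.]), np.float64(38.6)]
shift [-0.0012 -0.0007  0.14  ] turnz 0 yaw 45.7 pos [ 0.4387 -0.3517  0.329 ] t 3.6333 F [-0.3  0.4 -0.5] w 0.026234862450673455 tilt [-5.e-04  6.e-04 -1.e+00]
```

View pics/w3.png

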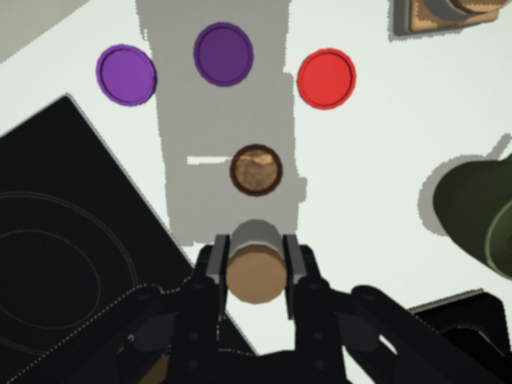

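The tray sits at (256,170) below the held tin, and the offset is under 2 mm. I'll lower it straight down and release.

>>> step_arm --plan '[[[0,0,0,0.035,0,0,0],[0,0,0,0.07,0,0,0],[0,0,0,0.105,0,0,0],[0,0,0,0.125,0,0,0],[0,0,0,0.135,0,0,0],[0,0,0,0.139,0,0,0],[0,0,0,0.139,0,0,0],[0,0,0,0.139,0,0,0]]]'

```text
t: 4.3
position: [0.4392, -0.353, 0.1914]
tcp_rot: [0.377, 0.926, -0.0, 0.001]
ft_force: [-0.2, 0.4, 0.2]
grip_width: 0.0261
grasp_force: 59.1
```

>>> step_arm --plan '[[[10,0,0,0.001,0,0,0],[30,0,0,0.001,0,0,0],[45,0,0,0.001,0,0,0],[65,0,0,0,0,0,0],[65,0,0,0,0,0,0],[65,0,0,-0.03,0,0,0],[100,0,0,-0.06,0,0,0],[100,0,0,-0.1,0,0,0],[100,0,0,-0.13,0,0,0],[100,0,0,-0.13,0,0,0]]]'

```text
t: 5.13
position: [0.4395, -0.3538, 0.3262]
tcp_rot: [0.378, 0.926, -0.002, 0.004]
ft_force: [0.6, 0.1, -0.1]
grip_width: 0.0858
grasp_force: 0.0
```

```bash
python3 - <<'E'
from h import *
c=manip.camera('wrist'); cv2.imwrite('pics/w4.png',c['img']); layers(c,(.04,),(439,-353,50)); cork(c,(439,-353))
b=manip.camera('top'); layers(b,(.112,.076,.04),(431,-146,55))
go(430,-147,330,45.5)
E
```

```text
0.04 806 z 39.5 [array([ 437. , -351.5]), array([27. , 27.1]), np.float64(14.3)]
tray [ 436.4 -350.2] [49.1 48.7] 45.6
0.112 158 z 112.6 [array([ 430. , -148.6]), array([35.9, 37.1]), np.float64(45.8)]
0.076 76 z 76.2 [array([ 431.3, -145.1]), array([52.6, 48.1]), np.float64(19.0)]
0.04 152 z 40.1 [array([ 430.8, -144.4]), array([64. , 63.3]), np.float64(52.1)]
shift [ 0.1503  0.1412 -0.0093] turnz 0.1 yaw 45.6 pos [ 0.4387 -0.3531  0.3211] t 5.2333 F [-0.9  0.   0. ] w 0.08539230162592959 tilt [ 0.0017 -0.0017 -1.    ]
```

>>> step_arm --plan '[[[100,0.03,0.028,-0.009,0,0,0],[100,0.06,0.056,-0.009,0,0,0],[100,0.09,0.084,-0.009,0,0,0],[100,0.12,0.113,-0.009,0,0,0],[100,0.14,0.132,-0.009,0,0,0],[100,0.15,0.141,-0.009,0,0,0],[100,0.15,0.141,-0.009,0,0,0],[100,0.15,0.141,-0.009,0,0,0]]]'

```text
t: 5.9
position: [0.43, -0.147, 0.3282]
tcp_rot: [0.377, 0.926, -0.0, -0.001]
ft_force: [-0.6, -0.4, -0.2]
grip_width: 0.0853
grasp_force: 0.0
```

```bash
python3 - <<'E'
from h import *
c=manip.camera('wrist'); layers(c,(.112,.076,.04),(431,-146,55))
go(429.5,-147,260,46)
E
```

```text
0.112 3152 z 111.5 [array([ 427.5, -146.2]), array([38. , 37.4]), np.float64(46.3)]
0.076 1056 z 75.4 [array([ 425.4, -137.6]), array([53. , 38.2]), np.float64(32.3)]
0.04 1768 z 39.4 [array([ 428.1, -141.6]), array([64.3, 63.6]), np.float64(52.0)]
shift [0.0008 0.0001 0.0683] turnz -0.4 yaw 45.6 pos [ 0.4301 -0.1477  0.3283] t 5.95 F [ 0.2 -1.   0.3] w 0.08577558062189111 tilt [-1.1e-03  3.0e-04 -1.0e+00]
```

>>> step_arm --plan '[[[100,0.001,0.001,0.035,0,0,0],[100,0.001,0.001,0.06,0,0,0],[100,0.001,0.001,0.068,0,0,0],[100,0.001,0.001,0.068,0,0,0],[0,0.001,0.001,0.068,0,0,0],[0,0.001,0.001,0.068,0,0,0],[0,0.001,0.001,0.068,0,0,0],[0,0.001,0.001,0.068,0,0,0],[0,0.001,0.001,0.068,0,0,0],[0,0.001,0.001,0.068,0,0,0]]]'

```text
t: 6.78
position: [0.4304, -0.1461, 0.2622]
tcp_rot: [0.378, 0.926, -0.0, 0.001]
ft_force: [-1.9, -0.9, 9.2]
grip_width: 0.0369
grasp_force: 60.8
```

```bash
python3 - <<'E'
from h import *
go(439,47,300,61)
E
```

```text
shift [ 0.1288  0.1441 -0.0379] turnz -15.4 yaw 45.6 pos [ 0.4304 -0.1461  0.2622] t 6.7833 F [-1.9 -0.9  9.2] w 0.03687030231698133 tilt [ 0.0019 -0.0011 -1.    ]
```

>>> step_arm --plan '[[[0,0,0,-0.02,0,0,0],[0,0,0,-0.038,0,0,0],[0,0.025,0.028,-0.038,0,0,-3],[0,0.05,0.056,-0.038,0,0,-6],[0,0.075,0.084,-0.038,0,0,-9],[0,0.1,0.112,-0.038,0,0,-12],[0,0.12,0.134,-0.038,0,0,-14.5],[0,0.129,0.144,-0.038,0,0,-15.4],[0,0.129,0.144,-0.038,0,0,-15.4],[0,0.129,0.144,-0.038,0,0,-15.4]]]'

```text
t: 7.62
position: [0.4385, 0.0475, 0.2994]
tcp_rot: [0.25, 0.968, 0.0, 0.0]
ft_force: [-0.8, -0.5, -1.5]
grip_width: 0.0371
grasp_force: 60.6
```

```bash
python3 - <<'E'
from h import *
c=manip.camera('wrist'); cv2.imwrite('pics/w5.png',c['img']); cork(c,(439,47))
layers(c,(.149,),(439,47,60))
go(439,47,192,61)
E
```

```text
tray [436.4  50.1] [60.2 60.6] 61.1
0.149 7265 z 148.7 [array([437.3,  49.1]), array([64.1, 38.4]), np.float64(61.9)]
shift [-0.0003  0.0003  0.1073] turnz 0.0 yaw 61.0 pos [0.4385 0.0469 0.2993] t 7.6667 F [ 0.   0.1 -1.3] w 0.0368337436729231 tilt [ 4.e-04 -2.e-04 -1.e+00]
```

View pics/w5.png

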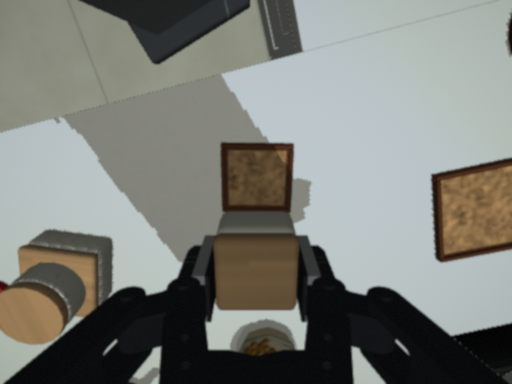

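The held tin is square to the tray at (257,177), about 1 mm off centre.

>>> step_arm --plan '[[[0,-0.001,0,0.035,0,0,0],[0,-0.001,0,0.07,0,0,0],[0,-0.001,0,0.092,0,0,0],[0,-0.001,0,0.103,0,0,0],[0,-0.001,0,0.108,0,0,0],[0,-0.001,0,0.108,0,0,0],[0,-0.001,0,0.108,0,0,0],[0,-0.001,0,0.108,0,0,0]]]'

```text
t: 8.33
position: [0.4397, 0.0461, 0.1915]
tcp_rot: [0.251, 0.968, 0.0, 0.0]
ft_force: [0.4, 0.7, -0.7]
grip_width: 0.0369
grasp_force: 61.3
```

>>> step_arm --plan '[[[20,0,0,0,0,0,0],[40,0,0,0,0,0,0],[60,0,0,0,0,0,0],[75,0,0,0,0,0,0],[75,0,0,0,0,0,0],[75,0,0,-0.03,0,0,0],[100,0,0,-0.06,0,0,0],[100,0,0,-0.09,0,0,0],[100,0,0,-0.11,0,0,0],[100,0,0,-0.11,0,0,0]]]'

```text
t: 9.17
position: [0.4402, 0.0468, 0.3047]
tcp_rot: [0.25, 0.968, 0.001, 0.003]
ft_force: [0.6, 0.1, 0.5]
grip_width: 0.0853
grasp_force: 0.0
```

```bash
python3 - <<'E'
from h import *
c=manip.camera('wrist'); layers(c,(.04,),(439,47,50)); cork(c,(439,47))
b=manip.camera('top'); layers(b,(.076,.04),(431,-146,55)); layers(b,(.04,),(439,47,50))
go(430,-147,300,45)
E
```

```text
0.04 2154 z 39.5 [array([437.9,  48.1]), array([38. , 37.3]), np.float64(60.4)]
tray [436.7  49.9] [60.  61.3] 60.9
0.076 234 z 76.0 [array([ 432.5, -147.4]), array([49.8, 52.4]), np.float64(46.4)]
0.04 158 z 40.0 [array([ 430.8, -144.8]), array([63.9, 64.6]), np.float64(52.9)]
shift [-0.0857 -0.174   0.0014] turnz 16.0 yaw 61.0 pos [0.4393 0.0468 0.3014] t 9.2667 F [ 0.1 -0.8 -0.5] w 0.08547587208273796 tilt [ 0.0015 -0.     -1.    ]
```

>>> step_arm --plan '[[[100,-0.018,-0.036,0,0,0,2],[100,-0.036,-0.072,0,0,0,4],[100,-0.053,-0.106,0,0,0,6],[100,-0.07,-0.142,0,0,0,8],[100,-0.081,-0.164,0,0,0,8.5],[100,-0.086,-0.174,0,0,0,8.5],[100,-0.086,-0.174,0,0,0,8.5],[100,-0.086,-0.174,0,0,0,8.5]]]'

```text
t: 9.93
position: [0.4301, -0.1468, 0.3002]
tcp_rot: [0.322, 0.947, 0.0, -0.001]
ft_force: [-0.0, 0.9, 0.4]
grip_width: 0.0855
grasp_force: 0.0
```

```bash
python3 - <<'E'
from h import *
c=manip.camera('wrist'); layers(c,(.076,.04),(431,-146,55))
go(430.5,-147,220,52.5)
E
```

```text
0.076 4689 z 75.6 [array([ 429.4, -143.9]), array([53.2, 52.8]), np.float64(83.6)]
0.04 2132 z 39.4 [array([ 427.8, -141.3]), array([64.1, 62.9]), np.float64(52.5)]
shift [-0.0008 -0.0004  0.0803] turnz 0.1 yaw 52.6 pos [ 0.4302 -0.1462  0.3004] t 9.9833 F [-0.3  0.2 -0.2] w 0.08576827699951753 tilt [-1.4e-03  8.0e-04 -1.0e+00]
```

>>> step_arm --plan '[[[100,0,0,0.035,0,0,0],[100,0,0,0.065,0,0,0],[100,0,0,0.08,0,0,0],[100,0,0,0.08,0,0,0],[0,0,0,0.08,0,0,0],[0,0,0,0.08,0,0,0],[0,0,0,0.08,0,0,0],[0,0,0,0.08,0,0,0],[0,0,0,0.08,0,0,0],[0,0,0,0.08,0,0,0]]]'

```text
t: 10.82
position: [0.4307, -0.1469, 0.2226]
tcp_rot: [0.321, 0.947, 0.0, 0.001]
ft_force: [-1.0, 3.8, 8.3]
grip_width: 0.0523
grasp_force: 61.5
```

```bash
python3 - <<'E'
from h import *
go(442,308,280)
E
```

```text
shift [ 0.2676  0.368  -0.0577] turnz 0 yaw 52.5 pos [ 0.4307 -0.1469  0.2226] t 10.8167 F [-1.   3.8  8.3] w 0.05234338577691721 tilt [ 2.2e-03 -6.0e-04 -1.0e+00]
```

>>> step_arm --plan '[[[0,0,0,-0.03,0,0,0],[0,0,0,-0.058,0,0,0],[0,0.02,0.027,-0.058,0,0,0],[0,0.042,0.058,-0.058,0,0,0],[0,0.065,0.09,-0.058,0,0,0],[0,0.088,0.121,-0.058,0,0,0],[0,0.111,0.153,-0.058,0,0,0],[0,0.134,0.184,-0.058,0,0,0],[0,0.157,0.216,-0.058,0,0,0],[0,0.18,0.248,-0.058,0,0,0]]]'

```text
t: 11.65
position: [0.4379, 0.1613, 0.2802]
tcp_rot: [0.321, 0.947, 0.001, 0.001]
ft_force: [1.0, -0.2, -1.8]
grip_width: 0.0524
grasp_force: 64.2
```

```bash
python3 - <<'E'
from h import *
go(442,308,280)
E
```

```text
shift [0.086  0.1189 0.0003] turnz 0 yaw 52.5 pos [0.4379 0.1613 0.2802] t 11.65 F [ 1.  -0.2 -1.8] w 0.052377014476353796 tilt [ 1.8e-03  5.0e-04 -1.0e+00]
```

>>> step_arm --plan '[[[0,0.023,0.031,0,0,0,0],[0,0.046,0.063,0,0,0,0],[0,0.065,0.089,0,0,0,0],[0,0.08,0.11,0,0,0,0],[0,0.087,0.12,0,0,0,0],[0,0.087,0.12,0,0,0,0],[0,0.087,0.12,0,0,0,0]]]'

```text
t: 12.23
position: [0.4421, 0.3071, 0.2794]
tcp_rot: [0.321, 0.947, -0.0, 0.0]
ft_force: [-0.5, -0.4, -2.0]
grip_width: 0.0526
grasp_force: 64.1
```

```bash
python3 - <<'E'
from h import *
c=manip.camera('wrist'); cv2.imwrite('pics/w6.png',c['img']); cork(c,(442,308))
layers(c,(.132,),(442,308,60))
go(442,308,188)
E
```

```text
tray [433.4 318.4] [75.4 59. ] 49.2
0.132 11762 z 132.3 [array([437.1, 311.8]), array([59.1, 60.4]), np.float64(6.4)]
shift [0.0011 0.0011 0.0913] turnz 0 yaw 52.5 pos [0.4422 0.3065 0.2793] t 12.2833 F [-0.  -0.1 -1.6] w 0.051884733620175615 tilt [-1.e-04 -3.e-04 -1.e+00]
```

View pics/w6.png

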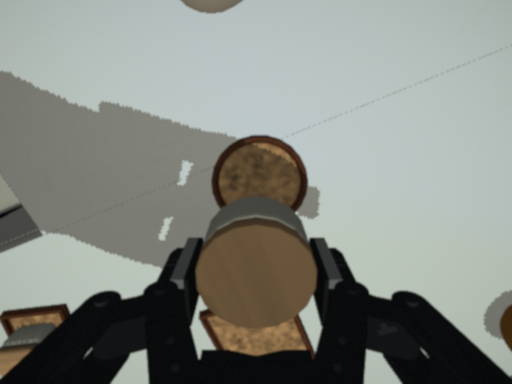

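The big round tray is at (259,182) under the held tin, about 2 mm off along tool y.

>>> step_arm --plan '[[[0,0.001,0.002,0.035,0,0,0],[0,0.001,0.002,0.06,0,0,0],[0,0.001,0.002,0.08,0,0,0],[0,0.001,0.002,0.089,0,0,0],[0,0.001,0.002,0.092,0,0,0],[0,0.001,0.002,0.092,0,0,0],[0,0.001,0.002,0.092,0,0,0],[0,0.001,0.002,0.092,0,0,0]]]'

```text
t: 12.95
position: [0.4432, 0.3092, 0.1879]
tcp_rot: [0.322, 0.947, 0.001, 0.0]
ft_force: [-0.5, 0.3, -1.7]
grip_width: 0.0526
grasp_force: 64.0
```

>>> step_arm --plan '[[[50,0,0,0,0,0,0],[60,0,0,0,0,0,0],[80,0,0,0,0,0,0],[95,0,0,0,0,0,0],[100,0,0,0,0,0,0],[100,0,0,-0.03,0,0,0],[100,0,0,-0.06,0,0,0],[100,0,0,-0.09,0,0,0],[100,0,0,-0.09,0,0,0],[100,0,0,-0.09,0,0,0]]]'

```text
t: 13.78
position: [0.443, 0.3097, 0.2785]
tcp_rot: [0.321, 0.947, 0.001, 0.001]
ft_force: [-0.5, -1.3, -0.4]
grip_width: 0.0858
grasp_force: 0.0
```

```bash
python3 - <<'E'
from h import *
c=manip.camera('wrist'); layers(c,(.04,),(442,308,60)); cork(c,(442,308))
b=manip.camera('top'); layers(b,(.04,),(431,-146,55)); layers(b,(.04,),(442,308,50)); layers(b,(.04,),(439,47,50)); layers(b,(.04,),(439,-353,50))
go(431,-145,280,52.5)
E
```

```text
0.04 4193 z 39.6 [array([440.2, 311.6]), array([53.2, 52.8]), np.float64(21.5)]
tray [435.  317.3] [75. 63.] 47.8
0.04 399 z 40.0 [array([ 431.1, -144.9]), array([63.9, 64.8]), np.float64(52.8)]
0.04 27 z 40.5 [array([452.5, 288.7]), array([35.9,  9.5]), np.float64(22.7)]
0.04 136 z 39.8 [array([440.7,  45. ]), array([38.3, 37.6]), np.float64(60.5)]
0.04 62 z 40.3 [array([ 439.6, -354.7]), array([24.9, 27.6]), np.float64(33.8)]
shift [-0.2673 -0.3677 -0.0034] turnz 0.0 yaw 52.5 pos [0.4425 0.3094 0.2764] t 13.8833 F [ 0.6 -0.4 -0.1] w 0.08523253051556585 tilt [-8.e-04 -5.e-04 -1.e+00]
```

>>> step_arm --plan '[[[100,-0.023,-0.032,-0.003,0,0,0],[100,-0.046,-0.064,-0.003,0,0,0],[100,-0.069,-0.096,-0.003,0,0,0],[100,-0.092,-0.128,-0.003,0,0,0],[100,-0.115,-0.16,-0.003,0,0,0],[100,-0.138,-0.19,-0.003,0,0,0],[100,-0.161,-0.222,-0.003,0,0,0],[100,-0.184,-0.254,-0.003,0,0,0],[100,-0.207,-0.285,-0.003,0,0,0],[100,-0.23,-0.316,-0.003,0,0,0]]]'

```text
t: 14.72
position: [0.4323, -0.083, 0.279]
tcp_rot: [0.321, 0.947, -0.0, -0.001]
ft_force: [1.3, 0.3, -0.1]
grip_width: 0.0857
grasp_force: 0.0
```

>>> step_arm --plan '[[[100,-0.023,-0.032,0,0,0,0],[100,-0.037,-0.051,0,0,0,0],[100,-0.037,-0.051,0,0,0,0],[100,-0.037,-0.051,0,0,0,0],[100,-0.037,-0.051,0,0,0,0]]]'

```text
t: 15.13
position: [0.4311, -0.1437, 0.2792]
tcp_rot: [0.321, 0.947, 0.0, -0.001]
ft_force: [-0.7, -0.6, 1.1]
grip_width: 0.0853
grasp_force: 0.0
```

```bash
python3 - <<'E'
from h import *
c=manip.camera('wrist'); layers(c,(.04,),(431,-146,55)); cv2.imwrite('pics/w7.png',c['img'])
go(431,-145.5,186,52.5)
E
```

```text
0.04 7429 z 39.6 [array([ 428.1, -141.5]), array([64. , 63.5]), np.float64(52.2)]
shift [-0.0013 -0.0018  0.0934] turnz 0.1 yaw 52.6 pos [ 0.4312 -0.1433  0.2794] t 15.1833 F [0.5 0.4 0.1] w 0.0852427668074802 tilt [-1.4e-03  7.0e-04 -1.0e+00]
```

View pics/w7.png

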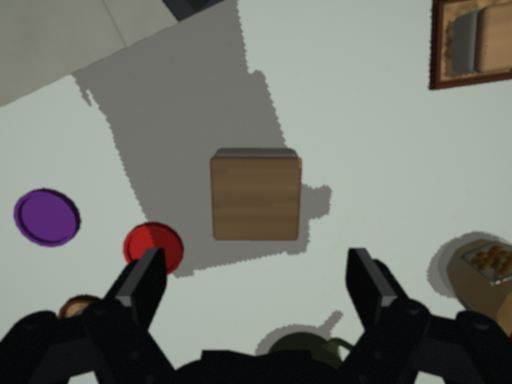

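The big square tin is at (256,198), square to the fingers and centred.

>>> step_arm --plan '[[[100,0,-0.001,0.035,0,0,0],[100,0,-0.001,0.065,0,0,0],[100,0,-0.001,0.085,0,0,0],[100,0,-0.001,0.093,0,0,0],[100,0,-0.001,0.093,0,0,0],[0,0,-0.001,0.093,0,0,0],[0,0,-0.001,0.093,0,0,0],[0,0,-0.001,0.093,0,0,0],[0,0,-0.001,0.093,0,0,0],[0,0,-0.001,0.093,0,0,0]]]'

```text
t: 16.02
position: [0.4312, -0.1449, 0.1885]
tcp_rot: [0.321, 0.947, -0.0, 0.001]
ft_force: [-0.7, 2.9, 7.1]
grip_width: 0.0629
grasp_force: 66.8
```

```bash
python3 - <<'E'
from h import *
go(566,213,310,73.8)
E
```

```text
shift [ 0.1104  0.3661 -0.1215] turnz -21.3 yaw 52.5 pos [ 0.4312 -0.1449  0.1885] t 16.0167 F [-0.7  2.9  7.1] w 0.06286561417790634 tilt [ 2.e-03 -7.e-04 -1.e+00]
```

>>> step_arm --plan '[[[0,0,0,-0.03,0,0,0],[0,0,0,-0.07,0,0,0],[0,0,0,-0.105,0,0,0],[0,0.005,0.018,-0.121,0,0,-1],[0,0.015,0.05,-0.121,0,0,-3],[0,0.025,0.083,-0.121,0,0,-5],[0,0.035,0.116,-0.121,0,0,-7],[0,0.045,0.149,-0.121,0,0,-9],[0,0.055,0.182,-0.121,0,0,-11],[0,0.065,0.215,-0.121,0,0,-13]]]'

```text
t: 16.85
position: [0.5101, 0.0671, 0.3091]
tcp_rot: [0.211, 0.977, 0.0, 0.001]
ft_force: [1.3, -0.6, -2.6]
grip_width: 0.0627
grasp_force: 69.0
```

```bash
python3 - <<'E'
from h import *
go(566,213,310,73.8)
E
```

```text
shift [ 0.0093  0.156  -0.0008] turnz -8.2 yaw 65.6 pos [0.5101 0.0671 0.3091] t 16.85 F [ 1.3 -0.6 -2.6] w 0.0626839267254155 tilt [ 0.0014  0.     -1.    ]
```

>>> step_arm --plan '[[[0,0.002,0.033,0,0,0,-2],[0,0.004,0.066,0,0,0,-4],[0,0.006,0.1,0,0,0,-6],[0,0.008,0.13,0,0,0,-8],[0,0.009,0.148,0,0,0,-8.2],[0,0.009,0.154,0,0,0,-8.2],[0,0.009,0.154,0,0,0,-8.2],[0,0.009,0.154,0,0,0,-8.2]]]'

```text
t: 17.52
position: [0.5652, 0.2086, 0.3083]
tcp_rot: [0.142, 0.99, -0.0, -0.0]
ft_force: [-0.0, -0.8, -3.2]
grip_width: 0.0626
grasp_force: 69.0
```

```bash
python3 - <<'E'
from h import *
c=manip.camera('wrist'); cv2.imwrite('pics/w8.png',c['img']); cork(c,(566,213))
layers(c,(.161,),(566,213,60))
go(566,213,191,73.8)
E
```

```text
tray [545.8 222.2] [85.7 48.9] 73.7
0.161 19411 z 159.3 [array([561.3, 210.9]), array([90.1, 64.2]), np.float64(73.2)]
shift [0.0006 0.0049 0.1173] turnz -0.1 yaw 73.7 pos [0.5653 0.2082 0.3083] t 17.5667 F [-0.1 -1.2 -1.9] w 0.06268507846366968 tilt [-3.e-04 -3.e-04 -1.e+00]
```

View pics/w8.png

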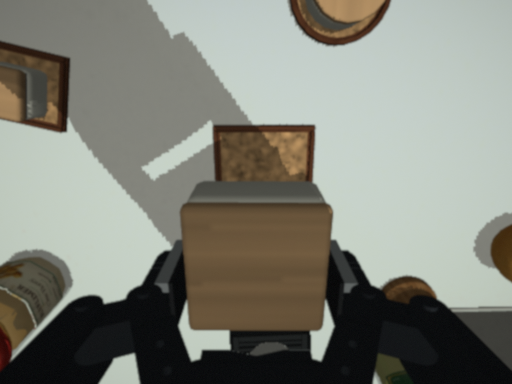

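```bash
python3 - <<'E'
from h import *
c=dict(np.load('top0.npz')); W=pts(c)
for v,u in((103,152),(126,126),(112,204),(65,150),(115,208)): print(u,v,W[v,u].round(3))
p=W.reshape(-1,3); p=p[(p[:,2]>.03)&(np.hypot(p[:,0]-.566,p[:,1]-.213)<.16)]; d=np.hypot(p[:,0]-.566,p[:,1]-.213)
print(len(p), p[np.argsort(d)[:3]] if len(p) else '')
E
```

```text
152 103 [0.731 0.314 0.16 ]
126 126 [0.693 0.422 0.056]
204 112 [0.739 0.169 0.068]
150 65 [0.797 0.295 0.271]
208 115 [0.729 0.156 0.069]
4859 [[0.67608322 0.17282791 0.69239279]
 [0.67928404 0.18258263 0.70146557]
 [0.67809564 0.17837603 0.67745267]]
```

The tray is at (264,155), with about 5 mm to go in tool y. There are no obstacles within 150 mm at low height.

>>> step_arm --plan '[[[0,0.001,0.005,0.03,0,0,0],[0,0.001,0.005,0.065,0,0,0],[0,0.001,0.005,0.09,0,0,0],[0,0.001,0.005,0.106,0,0,0],[0,0.001,0.005,0.112,0,0,0],[0,0.001,0.005,0.115,0,0,0],[0,0.001,0.005,0.115,0,0,0],[0,0.001,0.005,0.115,0,0,0]]]'

```text
t: 18.23
position: [0.5665, 0.2139, 0.1943]
tcp_rot: [0.142, 0.99, 0.0, 0.001]
ft_force: [0.8, 0.8, -2.5]
grip_width: 0.0627
grasp_force: 69.0
```

```bash
python3 - <<'E'
from h import *
go(566,213,191,73.8)
c=manip.camera('wrist'); layers(c,(.044,),(566,213,60))
E
```

```text
shift [ 0.0002 -0.001   0.0033] turnz -0.1 yaw 73.7 pos [0.5665 0.2139 0.1943] t 18.2333 F [ 0.8  0.8 -2.5] w 0.06272991426205378 tilt [ 1.9e-03  5.0e-04 -1.0e+00]
0.044 19318 z 45.3 [array([563.1, 216.2]), array([90.2, 64.6]), np.float64(73.7)]
```

>>> step_arm --plan '[[[0,0,0,0.0015,0,0,0],[0,0,0,0.0015,0,0,0],[80,0,0,0.0015,0,0,0],[100,0,0,0.0015,0,0,0],[100,0,0,0.0015,0,0,0],[100,0,0,0.0015,0,0,0],[100,0,0,-0.03,0,0,0],[100,0,0,-0.06,0,0,0],[100,0,0,-0.1,0,0,0],[100,0,0,-0.1,0,0,0]]]'

```text
t: 19.12
position: [0.5675, 0.2147, 0.3001]
tcp_rot: [0.141, 0.99, 0.002, 0.005]
ft_force: [0.7, 0.2, 2.0]
grip_width: 0.0855
grasp_force: 0.0
```

```bash
python3 - <<'E'
from h import *
c=manip.camera('wrist'); layers(c,(.044,),(566,213,60)); cork(c,(566,213))
a=manip.camera('scene'); cv2.imwrite('pics/end.png',a['img']); go(566,213,300)
b=manip.camera('top'); W=pts(b); W0=pts(dict(np.load('top0.npz')))
for u,v in((267,150),(324,155)): print(np.nanmedian(W[v-4:v+5,u-4:u+5].reshape(-1,3),0).round(3),np.nanmedian(W0[v-4:v+5,u-4:u+5].reshape(-1,3),0).round(3))
E
```

```text
0.044 6654 z 43.5 [array([563.1, 216.4]), array([64., 64.]), np.float64(73.4)]
tray [563.5 217.3] [86.2 86.3] 74.2
shift [-0.0001 -0.0013 -0.0054] turnz 0 yaw 73.7 pos [0.5663 0.2143 0.2946] t 19.2167 F [-0.8 -1.  -1.3] w 0.08536086974806723 tilt [ 3.1e-03  9.0e-04 -1.0e+00]
[ 0.607 -0.035  0.099] [ 0.608 -0.035  0.099]
[ 0.618 -0.225  0.008] [ 0.619 -0.225  0.009]
```

View pics/end.png

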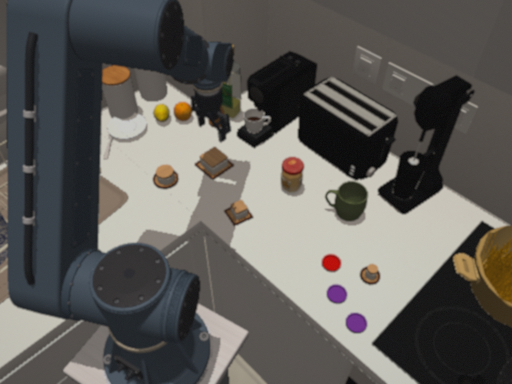

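The picture shows all four tins seated in their trays, at (165,175), (214,161), (238,211) and (371,273). The jar and mug haven't moved, and the gripper is clear. I'll hand in now.

```bash
python3 -c "
from plant import manip
print(manip.sign_off())"
```

```text
the job is handed in; nothing more can be done
None
```

All four tins stand upright and released in their matching trays, moved in order from the top down; the honey jar and mug haven't moved, and I handed the job in at about 19 s.

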